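# Load the bead polisher and start it

## Robot

A 7-joint arm with a two-finger parallel gripper is mounted at the origin on a cart in front of the work surface, level with it; the furniture and walls round the work are solid. World frame = base frame: x ahead of the robot, y to its left, z up, the work surface at z = 0. Lengths are in m, angles in rad, forces in N, time in s.
With the tool pointing down it reaches from about 0.35 to 0.9 m from the base axis. Payload 8.1 kg.
Tool frame: the origin (TCP) lies between the finger pads; the fingertips stand ahead of it and the grasp point (between the pads) is the TCP (arm.nose_length is the z of the fingertips in the tool frame, in m); z points along the fingers, y is the line along which they close (so a half turn about z gives the same grasp; the last joint's range is limited). The gripper opens to 92 mm and grips with 3 to 60 N. Pads are 19 mm wide; open, the fingers measure 130 mm over their backs; the gripper's body (75 mm by 190 mm) begins 47 mm behind the grasp point.
Start: joints at [-0.103, 0.434, 0.025, 1.573, -0.012, 1.134, -0.075], TCP at [0.625, -0, 0.246] pointing down, gripper open.
Joint ranges: [-2.62, 2.62], [-0.44, 2.09], [-1.27, 1.32], [0.08, 2.57], [-1.32, 4.46], [0.12, 2], [-2.74, 2.74]. Speed limits (rad/s): [2.22, 2.22, 3.01, 3.01, 3.14, 3.14, 3.14].

## Interface

Orientations are given as a rotation vector (axis times angle).
In Python, from cell import sensors, optics, arm gives the robot as it stands.
- The arm moves only by the tool arm_command, never from a script. Its argument "deltas" is one flat list of numbers, 7 for each row, row after row: the turn, a rotation vector about the world's x, y, z as a fraction of full scale, then the shift along the world's x, y, z as a fraction of full scale, then the finger opening in mm, from 0 to 91.8. In form: [wx, wy, wz, dx, dy, dz, fingers, wx, wy, wz, dx, dy, dz, fingers, ...]. A call has 1 to 20 rows; each row is the pose to reach, as a shift and turn from the pose commanded when the call began; what a row does not reach only later rows make up. Full scale, the value 1, is 1 m for a shift and 90 degrees for a turn. A row lasts 1/10 s, in which the tool goes at most 50 mm and 8.59 degrees, less where a joint would pass 70% of its speed; a pose out of reach is approached as far as the arm can. A call with a number of a shift or a turn outside -1 to 1 is refused whole. A call with a gripper value outside its range is refused whole. The fingers move at their own pace and stop on an object; "force" is the grip in N (left out, the last holds). Time passes only in rows, so rows that repeat a pose let the fingers close. It gives the time, the measured TCP pose, the force, the opening and the grip force at its end, in the units of the state.
- sensors.observe(): the state, without advancing time (a new reading comes with each control period).
- optics.get_image(name): name is "scene" or "side" or "wrist"; returns the picture (420x560x3 uint8, blue, green, red); there is no depth.
- optics.calibration(name): a dict with "camera_matrix" (3x3 intrinsics, pixels), "rvec" (rotation vector, rad) and "tvec" (3), from world to camera coordinates, as OpenCV has them. Camera axes: x right, y down, z forward; pixel columns grow to the right and rows downward; lengths in m; the calibration is good to about 2 mm. A picture is of the moment at which its call begins: read the wrist's pose just before it. calibration takes no time and is no camera call; for the wrist camera it gives the pose at the moment of the call.
- arm.sign_off(): hands the job in; it is judged then, once.
The state is a dict: "clock": time; "joints": joint angles; "dq": joint speeds; "joint_efforts": joint torques, N m; "position": TCP position; "ee_rot": TCP orientation; "force": force on the tool from outside, world axes, zero at the start; "ft_torque": the same for the moment, N m; "width": opening from 0.0 (shut) to 1.0 (fully open); "gripper_force": force on a finger pad.
Only numpy, scipy, OpenCV 4.12 (cv2) and the standard library are available. Lean on these libraries where they do the work, as an engineer would, in place of code of your own. Each camera call takes 0.05 s, during which the arm holds its last target. There are 200 camera calls.

## Task

Lift the polisher's cover back gently until it rests on its stop, then scoop all the beads out of the drying tray with the scoop (no picking from the tray with the fingers; only a bead spilled elsewhere may be picked up) and tip them into the polisher's bowl. Put the scoop back standing flat on its cork mat, then lower the cover gently until it is fully shut, without letting it slam, and only then push the switch lever fully over to on. Leave the dark jar, the glue stick and the white cup where they are.

Things in the scene. Friction and masses are not known exactly. Their poses are not given: they have to be found in the camera images.
- polisher: Grey bead polisher, fixed: square open-topped housing 130 x 130 mm, rim 85 mm above the desk; the bowl inside is |x| < 57, |y| < 57 mm, its floor 25 mm above the desk. A low switch deck (60 mm wide, 36 mm high) adjoins its right (-y) side. Origin: under the bowl's centre at desk height; x from its front to its back (hinge side), y to its left.
- cover (a joint): Angle of the polisher's cover, rad: 0 = shut on the rim, 1.8 = leaning back on its stop, where it stays by its own weight (upright is 1.57). A plate 130 x 130 x 6 mm, 0.2 to 0.4 kg, on an almost free hinge: let go of in between, it falls and slams.
- cover_bar (a point): Middle of the cover's black round pull bar: 10 mm thick, 90 mm long, parallel to the polisher's y, on an arm at each end, 37 mm clear of the cover's front edge so that a finger fits between. Moves with the cover about the hinge: at angle t it is 172*cos(t)-4*sin(t) mm to the front of the hinge and 172*sin(t)+4*cos(t) mm above it.
- cover_hinge (a point): Middle of the cover's hinge axis, at the back of the polisher's rim (65 mm behind the bowl's centre, 86 mm above the desk); the axis is the polisher's y.
- power (a joint): Angle of the polisher's switch lever, rad: 0 = off (leaning to the front), 1.0 = on (leaning to the back); it stays where it is left and takes about 1 N at the ball to move.
- power_tip (a point): Centre of the switch lever's black ball (26 mm across), on the deck at the polisher's right. The lever turns about an axis parallel to the polisher's y, 58 mm above the desk, the ball 55 mm from it; the ball moves 53 mm towards the polisher's +x from off to on, and is highest half way (113 mm above the desk).
- tray: White drying tray, fixed, walls 6 mm thick, 36 mm high (the far one 60 mm), 77 mm wide inside, level floor 6 mm above the desk. In its frame (origin at desk height, x towards its far end) the floor runs from the near wall at x = -135 mm to the far wall at x = +100 mm. The beads lie between x = -32 and +68 mm at first; the near end is clear.
- mat: Cork mat fixed to the desk, 120 (x) x 140 (y) x 4 mm, with a wooden edge strip 14 mm high along its near side: the scoop's place. Origin: centre of its underside.
- scoop: Loose scoop, 0.10-0.17 kg: steel pan 75 (x) x 70 mm (y), bottom 1 mm thick, front (+x) open; back wall 32 mm high, side walls 30 mm high from the back to 14 mm short of the front lip. Wooden grip bar over the pan, along x, 14 mm wide: x -47 to +14 mm, z 56 to 76 mm, on a post at the back. Origin: centre of the pan's underside; lip at x = +37.5 mm. Holds about 8 beads.
- bead0: Glazed terracotta bead, a ball 20 mm across, 12 g, smooth: rolls down slopes over 7 degrees. Starts in the tray. Origin: its centre. Between 4 and 10 beads are present; those absent read None.
- bead1: Glazed terracotta bead, a ball 20 mm across, 12 g, smooth: rolls down slopes over 7 degrees. Starts in the tray. Origin: its centre. Between 4 and 10 beads are present; those absent read None.
- bead2: Glazed terracotta bead, a ball 20 mm across, 12 g, smooth: rolls down slopes over 7 degrees. Starts in the tray. Origin: its centre. Between 4 and 10 beads are present; those absent read None.
- bead3: Glazed terracotta bead, a ball 20 mm across, 12 g, smooth: rolls down slopes over 7 degrees. Starts in the tray. Origin: its centre. Between 4 and 10 beads are present; those absent read None.
- bead4: Glazed terracotta bead, a ball 20 mm across, 12 g, smooth: rolls down slopes over 7 degrees. Starts in the tray. Origin: its centre. Between 4 and 10 beads are present; those absent read None.
- bead5: Glazed terracotta bead, a ball 20 mm across, 12 g, smooth: rolls down slopes over 7 degrees. Starts in the tray. Origin: its centre. Between 4 and 10 beads are present; those absent read None.
- bead6: Glazed terracotta bead, a ball 20 mm across, 12 g, smooth: rolls down slopes over 7 degrees. Starts in the tray. Origin: its centre. Between 4 and 10 beads are present; those absent read None.
- bead7: Glazed terracotta bead, a ball 20 mm across, 12 g, smooth: rolls down slopes over 7 degrees. Starts in the tray. Origin: its centre. Between 4 and 10 beads are present; those absent read None.
- bead8: Glazed terracotta bead, a ball 20 mm across, 12 g, smooth: rolls down slopes over 7 degrees. Starts in the tray. Origin: its centre. Between 4 and 10 beads are present; those absent read None.
- bead9: Glazed terracotta bead, a ball 20 mm across, 12 g, smooth: rolls down slopes over 7 degrees. Starts in the tray. Origin: its centre. Between 4 and 10 beads are present; those absent read None.
- jar: Loose squat dark jar, bystander, 51 mm wide, 44 mm high. Origin: centre of its underside.
- glue_stick: Loose glue stick standing upright, bystander, 26 mm thick, 86 mm high. Origin: centre of its underside.
- cup: Loose low white paint cup, bystander, 95 mm wide, 50 mm high. Origin: centre of its underside.

How it is judged:
By the outcome, as a careful person would: the job done as asked, in the order asked, and still so for the second after the job is handed in, with the robot touching nothing.
Of bead0, bead1, bead2, bead3, bead4, bead5, bead6, bead7, bead8, bead9 only 4 to 10 are there at a start; the rules pass over those that are not, and their reading is None.
At some moment in a run one of scoop may be knocked a few centimetres aside while the robot is not near it.
It also fails if it takes over 210 s, if anything falls off the work surface, if the arm or the gripper's body presses on something with over 40 N, if the wrist force passes 120 N, or if a joint passes its speed limit or range.

## Working session

There is one attempt and no reset: what is moved stays moved. The work goes in short steps, Python scripts to look and compute and a tool call to move; the robot and the scene stay as the last step left them, time stands still between calls to the robot, and variables do not carry over. Pictures are saved under pics/ and viewed, at most 14 in all, crops included, and the job is handed in when it is done.

Besides the shell and the picture viewer there is one more tool, called after "Emit:" by a JSON object that holds its "api" and its "payload". arm_command: Moves the arm, as the interface text tells. Its arguments: {"type":"object","properties":{"deltas":{"type":"array","items":{"type":"number"}},"force":{"type":"number"}},"required":["deltas"]}

```bash
ls; mkdir -p pics
cat > h.py <<'E'
import numpy as np, cv2
from scipy.spatial.transform import Rotation as R
from cell import sensors, optics, arm
def cal(n):
    c=optics.calibration(n); return np.array(c["camera_matrix"],float),np.array(c["rvec"],float).ravel(),np.array(c["tvec"],float).ravel()
def ray(n,uv,z):
    K,r,t=cal(n); M=cv2.Rodrigues(r)[0]; o=-M.T@t
    d=M.T@np.linalg.inv(K)@np.array([uv[0],uv[1],1.]); return o+d*(z-o[2])/d[2]
def proj(n,P):
    K,r,t=cal(n); return cv2.projectPoints(np.array(P,float).reshape(-1,1,3),r,t,K,None)[0].reshape(-1,2)
def snap(n,f,crop=None,s=1):
    im=optics.get_image(n)
    if crop: x0,y0,x1,y1=crop; im=im[y0:y1,x0:x1]
    if s!=1: im=cv2.resize(im,None,fx=s,fy=s,interpolation=cv2.INTER_CUBIC)
    cv2.imwrite("pics/"+f,im)
E
python3 - <<'E'
from h import *
snap("scene","s1.png",s=1.42); snap("side","d1.png",s=1.42)
print(sensors.observe(), arm.nose_length)
E
```

```text
pics
{'clock': 0.1, 'joints': array([-0.10257382,  0.43514495,  0.02497435,  1.57398329, -0.01160694,
        1.13403373, -0.07511001]), 'dq': array([ 0.00223028, -0.0009513 ,  0.00083231, -0.00157368,  0.00104011,
        0.00096582,  0.00013724]), 'joint_efforts': array([ 2.76666542e-03, -6.69124532e+01,  9.87763703e-01, -3.15145969e+01,
       -6.05509384e-02,  3.73947364e-02,  1.19628339e-04]), 'position': array([ 6.24566934e-01, -6.51476345e-05,  2.45037472e-01]), 'ee_rot': array([-2.22091434e+00, -2.22067232e+00,  1.71241139e-03]), 'force': array([-0.03431719,  0.23533812, -0.00331399]), 'ft_torque': array([-0.07422472,  0.01253528,  0.00048968]), 'gripper_force': 0.0, 'width': 0.9988700831258053} 0.019
```

View pics/s1.png

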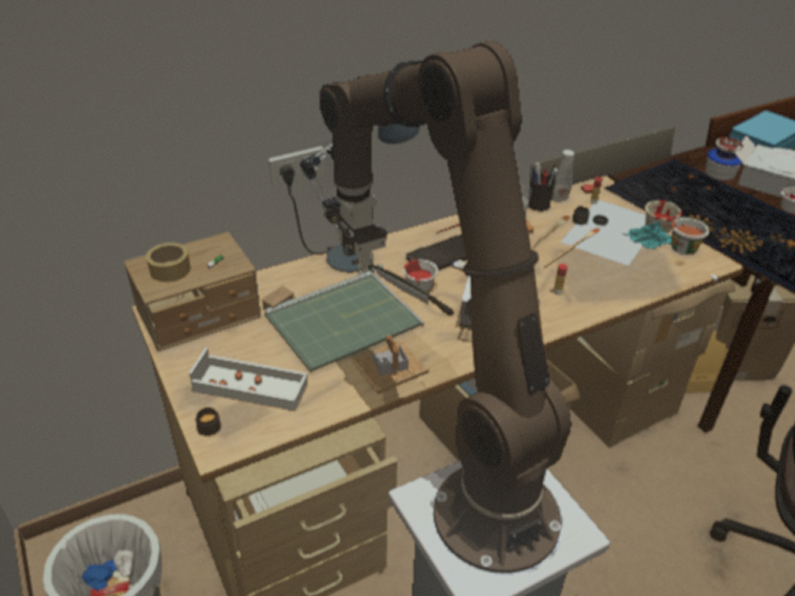

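View pics/d1.png

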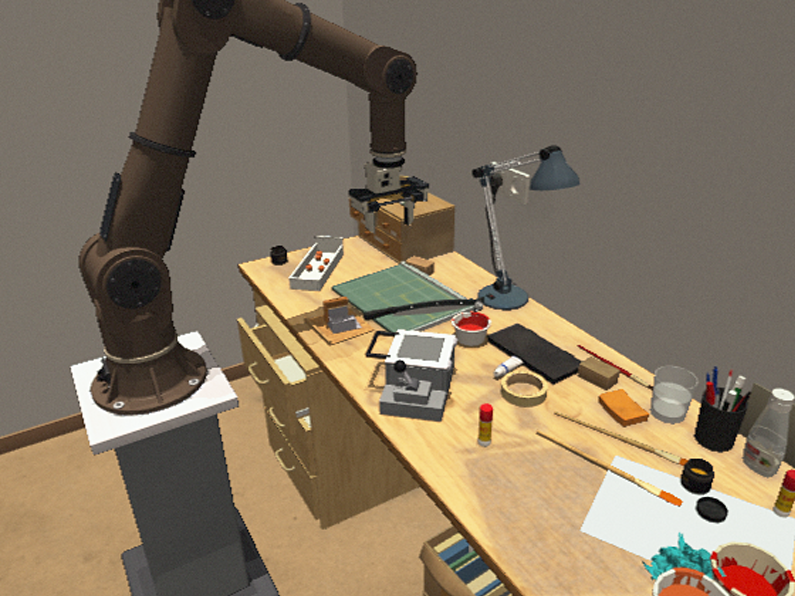

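The scene view shows the tray at (250,380) and scoop at (392,355), with the polisher hidden by the arm. The side view shows the polisher with its cover shut (420,355), switch ball (401,366), bar (375,345), scoop (338,318), tray (317,262) and glue stick (486,425).

Run:
```python
from h import *
np.set_printoptions(precision=3,suppress=True)
s=1.42
for nm,uv,z in [("ball",(401,366),.105),("coverTL",(398,333),.09),("coverTR",(455,335),.09),("coverBL",(387,362),.09),("coverBR",(446,366),.09),("scoop",(338,318),.04),("traynear",(305,285),.02),("trayfar",(330,242),.04),("glue",(486,440),0),("jar",(279,262),0)]:
    print(nm, ray("side",(uv[0]/s,uv[1]/s),z))
for nm,uv,z in [("scoop",(390,355),.04),("traynear",(300,400),.03),("trayfar",(200,360),.05),("jar",(208,428),0)]:
    print(nm, ray("scene",(uv[0]/s,uv[1]/s),z))
for n in ("scene","side","wrist"):
    K,r,t=cal(n); M=cv2.Rodrigues(r)[0]; print(n,-M.T@t,K[0,0]); print(M)
```

```text
ball [ 0.432 -0.379  0.105]
coverTL [ 0.502 -0.247  0.09 ]
coverTR [ 0.605 -0.32   0.09 ]
coverBL [ 0.425 -0.333  0.09 ]
coverBR [ 0.521 -0.408  0.09 ]
scoop [ 0.451 -0.04   0.04 ]
traynear [0.466 0.202 0.02 ]
trayfar [0.632 0.39  0.04 ]
glue [ 0.521 -0.55   0.   ]
jar [0.472 0.42  0.   ]
scoop [ 0.463 -0.012  0.04 ]
traynear [0.434 0.228 0.03 ]
trayfar [0.638 0.389 0.05 ]
jar [0.476 0.427 0.   ]
scene [-0.644  0.593  1.212] 514.4301350927134
[[-0.476 -0.879  0.02 ]
 [-0.558  0.285 -0.779]
 [ 0.679 -0.382 -0.626]]
side [-0.113 -1.315  0.858] 460.1897233353093
[[ 0.867 -0.499 -0.018]
 [-0.256 -0.413 -0.874]
 [ 0.428  0.762 -0.485]]
wrist [0.622 0.082 0.384] 296.7465204280061
[[ 1.    -0.001 -0.001]
 [-0.001 -0.953  0.303]
 [-0.002 -0.303 -0.953]]
```

Emit:
{"api": "arm_command", "payload": {"deltas": [0,0,-0.4,-0.12,-0.29,0.07,91,0,0,-0.4,-0.12,-0.29,0.07,91,0,0,-0.4,-0.12,-0.29,0.07,91,0,0,-0.4,-0.12,-0.29,0.07,91,0,0,-0.4,-0.12,-0.29,0.07,91,0,0,-0.4,-0.12,-0.29,0.07,91,0,0,-0.4,-0.12,-0.29,0.07,91,0,0,-0.4,-0.12,-0.29,0.07,91,0,0,-0.4,-0.12,-0.29,0.07,91,0,0,-0.4,-0.12,-0.29,0.07,91]}}

```text
clock: 1.1
position: [0.5056, -0.2883, 0.3151]
ee_rot: [-2.796, -1.429, -0.0]
force: [0.4, 0.9, -0.6]
width: 0.996
gripper_force: 0.0
```

Run:
```python
from h import *
snap("wrist","w1.png",s=1.42)
np.save("w1cal.npy",np.array(list(cal("wrist")),dtype=object),allow_pickle=True)
o=sensors.observe();print(o["clock"],o["position"],o["ee_rot"])
```

```text
Traceback (most recent call last):
ValueError: could not broadcast input array from shape (3,3) into shape (3,)
```

View pics/w1.png

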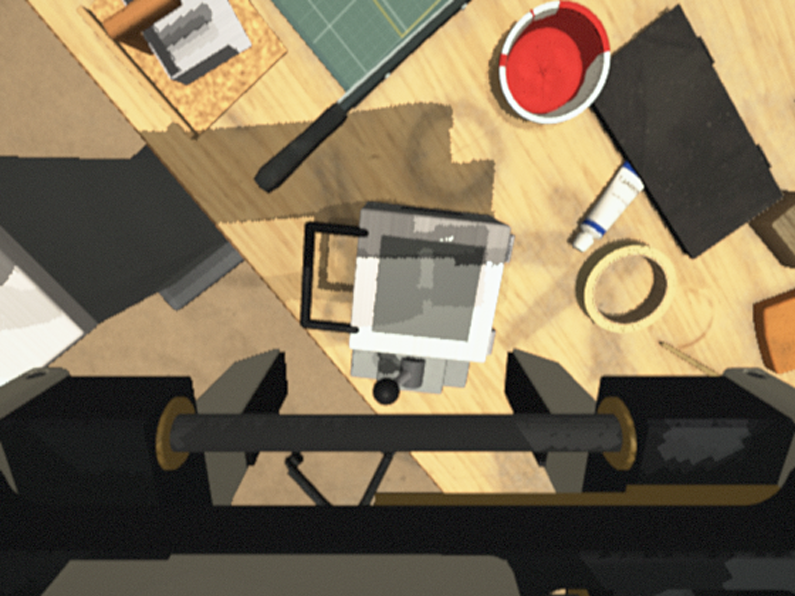

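The wrist view shows the bar ends at (309,225) and (304,327), the cover's corners at about (366,204), (511,224), (491,361) and (352,356), the ball at (386,391), the cup at (555,62), and part of the scoop at upper left.

Run:
```python
from h import *
np.set_printoptions(precision=4,suppress=True)
q=lambda u,v,z: ray("wrist",(u/1.42,v/1.42),z)
a,b=q(309,225,.09),q(304,327,.09)
print("bar",a,b,(a+b)/2,np.linalg.norm(a-b), np.degrees(np.arctan2(*(a-b)[[1,0]])))
C=[q(*p,.092) for p in [(366,204),(511,224),(491,361),(352,356)]]
for c in C: print(c)
c=sum(C)/4;print("c",c,[np.linalg.norm(C[i]-C[i-1]) for i in range(4)])
m=(a+b)/2; d=(c-m)[:2];print("bar->c",np.linalg.norm(d),np.degrees(np.arctan2(d[1],d[0])))
print("ball",q(386,391,.106),"cup",q(555,62,.05))
print("scoopgrip",q(105,35,.076),q(180,0,.076))
print(optics.calibration("wrist")["tvec"])
```

```text
bar [ 0.4621 -0.2177  0.09  ] [ 0.3985 -0.2877  0.09  ] [ 0.4303 -0.2527  0.09  ] 0.09452565863622472 47.74063682652538
[ 0.5127 -0.2323  0.092 ]
[ 0.6028 -0.3181  0.092 ]
[ 0.5206 -0.4175  0.092 ]
[ 0.4173 -0.3364  0.092 ]
c [ 0.5133 -0.3261  0.092 ] [np.float64(0.14120053577179517), np.float64(0.1244605142500929), np.float64(0.12892611579188767), np.float64(0.13134229485594262)]
bar->c 0.11079785698949568 -41.47884374642033
ball [ 0.4263 -0.3788  0.106 ] cup [ 0.7104 -0.2334  0.05  ]
scoopgrip [ 0.4233 -0.0086  0.076 ] [ 0.4878 -0.0263  0.076 ]
[-0.5761 -0.      0.4771]
```

Emit:
{"api": "arm_command", "payload": {"deltas": [0,0,-0.067,-0.073,0.036,-0.05,30,0,0,-0.067,-0.073,0.036,-0.12,30,0,0,-0.067,-0.073,0.036,-0.12,30,0,0,-0.067,-0.073,0.036,-0.14,30,0,0,-0.067,-0.073,0.036,-0.16,30,0,0,-0.067,-0.073,0.036,-0.18,30,0,0,-0.067,-0.073,0.036,-0.2,30,0,0,-0.067,-0.073,0.036,-0.215,30,0,0,-0.067,-0.073,0.036,-0.224,30,0,0,-0.067,-0.073,0.036,-0.224,30], "force": 12}}

```text
clock: 2.15
position: [0.4318, -0.2529, 0.0907]
ee_rot: [-2.868, -1.278, 0.002]
force: [0.2, 0.5, -0.3]
width: 0.326
gripper_force: 0.0
```

Run:
```python
from h import *
snap("side","d2.png",crop=(200,180,360,300),s=5)
```

```text
(no output)
```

View pics/d2.png

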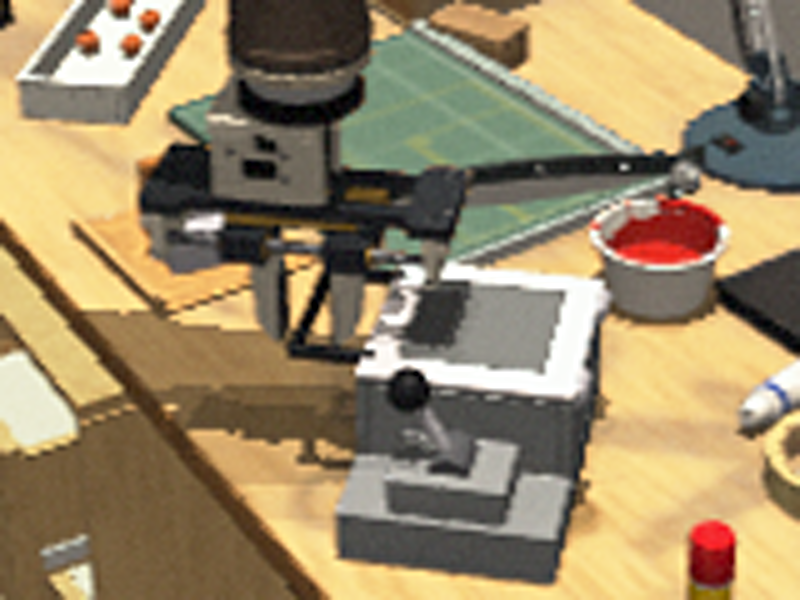

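The fingers straddle the bar at (325,345), with one finger in the gap.

Run:
```python
import numpy as np
for t in list(np.arange(.07,1.75,.07))+[1.76,1.8,1.83]:
    s=.172-(.172*np.cos(t)-.004*np.sin(t)); z=.172*np.sin(t)+.004*np.cos(t)-.004
    print("%.2f: %.4f, %.4f, %.4f"%(t,s*.743,-s*.669,z))
```

```text
0.07: 0.0005, -0.0005, 0.0120
0.14: 0.0017, -0.0015, 0.0240
0.21: 0.0034, -0.0031, 0.0358
0.28: 0.0058, -0.0052, 0.0474
0.35: 0.0088, -0.0079, 0.0587
0.42: 0.0123, -0.0111, 0.0698
0.49: 0.0164, -0.0148, 0.0805
0.56: 0.0211, -0.0190, 0.0908
0.63: 0.0263, -0.0237, 0.1006
0.70: 0.0320, -0.0288, 0.1099
0.77: 0.0381, -0.0343, 0.1186
0.84: 0.0447, -0.0403, 0.1267
0.91: 0.0517, -0.0466, 0.1342
0.98: 0.0591, -0.0532, 0.1411
1.05: 0.0668, -0.0601, 0.1472
1.12: 0.0748, -0.0673, 0.1526
1.19: 0.0831, -0.0748, 0.1572
1.26: 0.0915, -0.0824, 0.1610
1.33: 0.1002, -0.0902, 0.1640
1.40: 0.1090, -0.0981, 0.1662
1.47: 0.1179, -0.1062, 0.1675
1.54: 0.1268, -0.1142, 0.1680
1.61: 0.1358, -0.1223, 0.1677
1.68: 0.1447, -0.1303, 0.1665
1.76: 0.1548, -0.1393, 0.1642
1.80: 0.1597, -0.1438, 0.1626
1.83: 0.1634, -0.1471, 0.1612
```

Emit:
{"api": "arm_command", "payload": {"deltas": [0,0,0,0,0,0,4,0,0,0,0,0,0,4,0,0,0,0,0,0,4,0,0,0,0,0,0,4,0,0,0,0,0,0,4], "force": 12}}

```text
clock: 2.7
position: [0.4322, -0.254, 0.0922]
ee_rot: [2.87, 1.277, 0.001]
force: [-1.3, 0.9, 7.1]
width: 0.099
gripper_force: 12.0
```

Emit:
{"api": "arm_command", "payload": {"deltas": [0,0,0,0.0005,-0.0005,0.012,4,0,0,0,0.0017,-0.0015,0.024,4,0,0,0,0.0034,-0.0031,0.0358,4,0,0,0,0.0058,-0.0052,0.0474,4,0,0,0,0.0088,-0.0079,0.0587,4,0,0,0,0.0123,-0.0111,0.0698,4,0,0,0,0.0164,-0.0148,0.0805,4,0,0,0,0.0211,-0.019,0.0908,4,0,0,0,0.0263,-0.0237,0.1006,4,0,0,0,0.032,-0.0288,0.1099,4,0,0,0,0.0381,-0.0343,0.1186,4,0,0,0,0.0447,-0.0403,0.1267,4,0,0,0,0.0517,-0.0466,0.1342,4,0,0,0,0.0591,-0.0532,0.1411,4,0,0,0,0.0668,-0.0601,0.1472,4]}}

```text
clock: 4.2
position: [0.498, -0.314, 0.241]
ee_rot: [-2.869, -1.276, 0.001]
force: [-6.1, 4.5, 10.7]
width: 0.1
gripper_force: 12.0
```

Emit:
{"api": "arm_command", "payload": {"deltas": [0,0,0,0.008,-0.0072,0.0054,4,0,0,0,0.0163,-0.0147,0.01,4,0,0,0,0.0247,-0.0223,0.0138,4,0,0,0,0.0334,-0.0301,0.0168,4,0,0,0,0.0422,-0.038,0.019,4,0,0,0,0.0511,-0.0461,0.0203,4,0,0,0,0.06,-0.0541,0.0208,4,0,0,0,0.069,-0.0622,0.0205,4,0,0,0,0.0735,-0.066,0.02,4,0,0,0,0.0779,-0.0702,0.0193,4,0,0,0,0.083,-0.0747,0.0183,4,0,0,0,0.088,-0.0792,0.017,4,0,0,0,0.0905,-0.0815,0.0163,4,0,0,0,0.0929,-0.0837,0.0154,4,0,0,0,0.0929,-0.0837,0.0154,4]}}

```text
clock: 5.7
position: [0.5912, -0.3986, 0.2543]
ee_rot: [-2.871, -1.276, 0.002]
force: [-4.5, -4.2, 2.5]
width: 0.104
gripper_force: 12.0
```

Emit:
{"api": "arm_command", "payload": {"deltas": [0,0,0,0.002,-0.0018,-0.001,4,0,0,0,0.004,-0.0036,-0.002,4,0,0,0,0.004,-0.0036,-0.002,4]}}

```text
clock: 6.0
position: [0.5924, -0.3987, 0.2527]
ee_rot: [-2.862, -1.274, 0.006]
force: [-20.0, 12.9, 17.0]
width: 0.113
gripper_force: 12.0
```

Emit:
{"api": "arm_command", "payload": {"deltas": [0,0,0,-0.002,0.0018,0.002,4,0,0,0,-0.003,0.0027,0.002,30,0,0,0,-0.003,0.0027,0.002,30,0,0,0,-0.003,0.0027,0.002,30,0,0,0,-0.003,0.0027,0.002,30,0,0,0,-0.003,0.0027,0.03,30,0,0,0,-0.003,0.0027,0.07,30,0,0,0,-0.01,0.08,0.08,60,0,0,0,-0.03,0.13,0.08,91,0,0,0,-0.1,0.45,0.08,91,0,0,0,-0.1,0.45,0.08,91,0,0,0,-0.1,0.45,0.08,91,0,0,0,-0.1,0.45,0.08,91,0,0,0,-0.1,0.45,0.08,91,0,0,0,-0.1,0.45,0.08,91,0,0,0,-0.1,0.45,0.08,91,0,0,0,-0.1,0.45,0.08,91,0,0,0,-0.1,0.45,0.08,91]}}

```text
clock: 7.8
position: [0.4955, 0.0508, 0.3326]
ee_rot: [-2.867, -1.283, -0.001]
force: [0.5, -1.3, 0.6]
width: 0.991
gripper_force: 0.0
```

Run:
```python
from h import *
a=optics.get_image("wrist")[:250]; 
o=sensors.observe();print(o["clock"],o["position"],o["ee_rot"])
b=optics.get_image("side")[170:310,180:340]
a=cv2.resize(a,None,fx=1.42,fy=1.42,interpolation=cv2.INTER_CUBIC); b=cv2.resize(b,(280,245),interpolation=cv2.INTER_CUBIC)
c=np.zeros((600,795,3),np.uint8); c[:355,:795]=a[:355,:795]; c[355:,:280]=b
cv2.imwrite("pics/w2.png",c)
```

```text
7.85 [0.49597521 0.04856494 0.33261998] [2.86914490e+00 1.27847500e+00 1.01004286e-03]
```

View pics/w2.png

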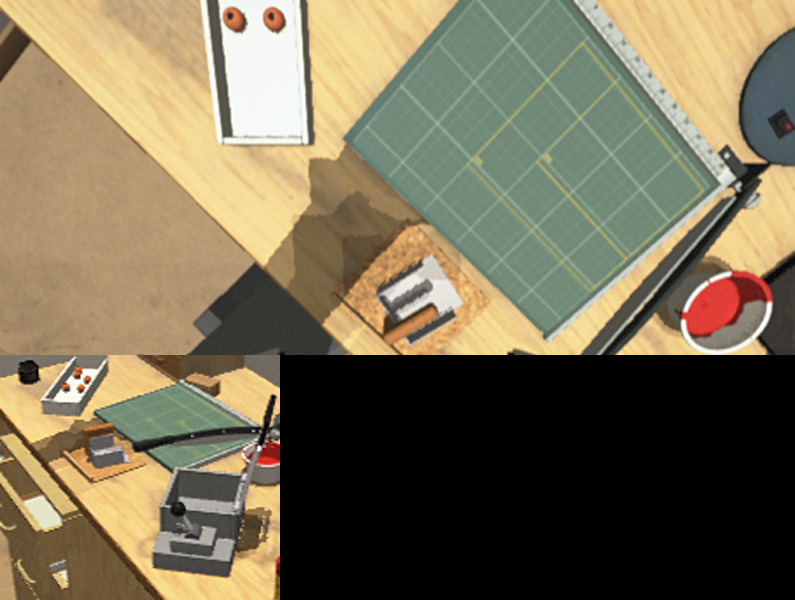

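The cover rests open (side inset). The wrist view shows the scoop pan with its lip at about (440,257)–(463,302), the grip from (437,310) to (387,337), the near tray wall at (219,143)–(312,145), and two beads.

Run:
```python
from h import *
np.set_printoptions(precision=4,suppress=True)
q=lambda u,v,z: ray("wrist",(u/1.42,v/1.42),z)
y=lambda d: np.degrees(np.arctan2(d[1],d[0]))
l1,l2=q(440,257,.005),q(463,302,.005); print("lip",l1,l2,np.linalg.norm(l1-l2),"yaw",y(l1-l2)-90)
g1,g2=q(437,310,.08),q(387,335,.08); print("grip",g1,g2,np.linalg.norm(g1-g2),y(g1-g2))
t1,t2=q(219,143,.036),q(312,145,.036); print("tray near",t1,t2,np.linalg.norm(t1-t2),y(t1-t2)-90)
print("mat",q(408,222,.004),q(488,298,.004),q(337,293,.014))
print(sensors.observe()["joints"])
```

```text
lip [0.5195 0.0011 0.005 ] [ 0.5049 -0.0575  0.005 ] 0.06044458196734806 yaw -14.037120341444847
grip [ 0.4878 -0.02    0.08  ] [ 0.4334 -0.0066  0.08  ] 0.055977450355247295 -13.882621215098089
tray near [0.4354 0.238  0.036 ] [0.501  0.1762 0.036 ] 0.09012086210867097 46.69043779657176
mat [0.5187 0.0544 0.004 ] [ 0.5295 -0.0736  0.004 ] [0.4066 0.0499 0.014 ]
[-0.2993  0.1588  0.1131  1.7442 -0.0182  1.2392 -0.9164]
```

Emit:
{"api": "arm_command", "payload": {"deltas": [0,0,-0.1,-0.036,-0.063,-0.05,60,0,0,-0.2,-0.036,-0.063,-0.1,60,0,0,-0.3,-0.036,-0.063,-0.13,60,0,0,-0.4,-0.036,-0.063,-0.13,60,0,0,-0.5,-0.036,-0.063,-0.13,60,0,0,-0.6,-0.036,-0.063,-0.13,60,0,0,-0.689,-0.036,-0.063,-0.13,60,0,0,-0.689,-0.036,-0.063,-0.13,60,0,0,-0.689,-0.036,-0.063,-0.13,60]}}

```text
clock: 8.8
position: [0.46, -0.0164, 0.2024]
ee_rot: [3.117, -0.39, 0.0]
force: [-1.0, 0.7, 0.0]
width: 0.652
gripper_force: 0.0
```

Run:
```python
from h import *
snap("wrist","w3.png",s=1.42)
o=sensors.observe();print(o["clock"],o["position"],o["ee_rot"],o["joints"])
np.set_printoptions(precision=0,suppress=True)
c,s=np.cos(np.radians(-14)),np.sin(np.radians(-14)); M=np.array([[c,-s],[s,c]])
O=np.array([.4757,-.019])
for p in [(14,-7,80),(14,7,80),(-47,7,80),(-47,-7,80),(37.5,35,5),(37.5,-35,5)]:
    w=O+M@np.array(p[:2])/1000; print(p,proj("wrist",[*w,p[2]/1000])*1.42)
```

```text
8.85 [ 0.45999745 -0.01611302  0.20238376] [ 3.11710718e+00 -3.86679042e-01  4.69442910e-04] [-0.32764997  0.2125289   0.29293373  2.03491082 -0.07677048  0.90418852
 -1.81106994]
(14, -7, 80) [[404. 248.]]
(14, 7, 80) [[382. 248.]]
(-47, 7, 80) [[383. 338.]]
(-47, -7, 80) [[404. 338.]]
(37.5, 35, 5) [[349. 200.]]
(37.5, -35, 5) [[438. 200.]]
```

View pics/w3.png

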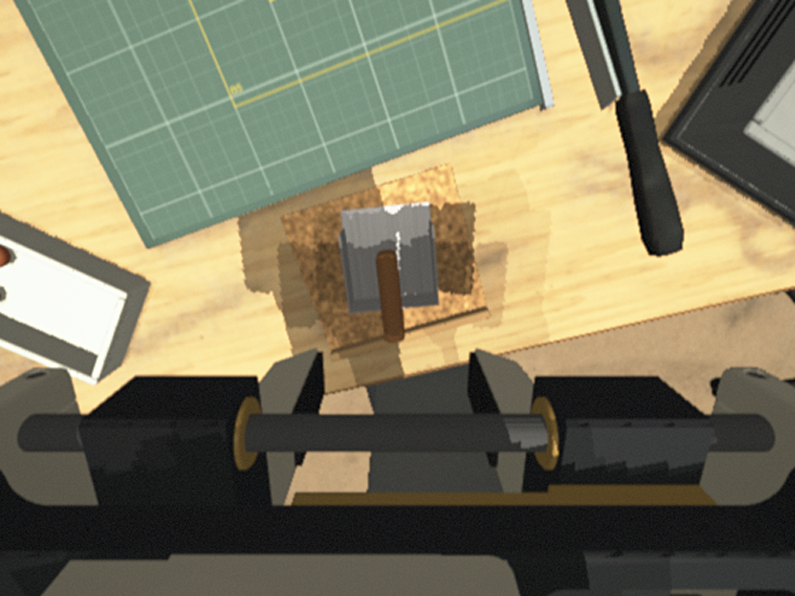

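The wrist view shows the grip from (386,251) to (394,340), the lip at (342,210)–(431,204), and mat corners at (283,213), (450,165) and (488,310), with the strip's left end at (330,352).

Run:
```python
from h import *
np.set_printoptions(precision=4,suppress=True)
q=lambda u,v,z: ray("wrist",(u/1.42,v/1.42),z)
y=lambda d: np.degrees(np.arctan2(d[1],d[0]))
l1,l2=q(342,210,.005),q(431,204,.005); print("lip",(l1+l2)/2,np.linalg.norm(l1-l2),"yaw",y(l1-l2)-90)
g1,g2=q(386,251,.08),q(394,340,.08); print("grip",g1,g2,(g1+g2)/2,np.linalg.norm(g1-g2),y(g1-g2))
M=[q(283,213,.004),q(450,165,.004),q(488,310,.014),q(330,352,.014)]
for m in M:print(m)
print(sum(M)/4,y(M[0]-M[1])-90,y(M[3]-M[2])-90)
```

```text
lip [ 0.5083 -0.0214  0.005 ] 0.0698804900889022 yaw -10.407050905285189
grip [ 0.4887 -0.0177  0.08  ] [ 0.4287 -0.0076  0.08  ] [ 0.4587 -0.0127  0.08  ] 0.060753498983320484 -9.512357547596435
[0.5237 0.0589 0.004 ]
[ 0.5268 -0.0763  0.004 ]
[ 0.4082 -0.0819  0.014 ]
[0.4039 0.055  0.014 ]
[ 0.4657 -0.0111  0.009 ] 1.2914800102873727 1.8187296377813453
```

Emit:
{"api": "arm_command", "payload": {"deltas": [0,0,0.044,-0.001,0.002,-0.03,50,0,0,0.044,-0.001,0.002,-0.06,50,0,0,0.044,-0.001,0.002,-0.09,50,0,0,0.044,-0.001,0.002,-0.115,50,0,0,0.044,-0.001,0.002,-0.133,50,0,0,0.044,-0.001,0.002,-0.133,50,0,0,0.044,-0.001,0.002,-0.133,8,0,0,0.044,-0.001,0.002,-0.133,8,0,0,0.044,-0.001,0.002,-0.133,8,0,0,0.044,-0.001,0.002,-0.133,8,0,0,0.044,-0.001,0.002,-0.133,8,0,0,0.044,-0.001,0.002,-0.133,8], "force": 50}}

```text
clock: 10.05
position: [0.459, -0.0124, 0.0698]
ee_rot: [-3.129, 0.276, -0.001]
force: [-1.3, 0.4, 6.1]
width: 0.149
gripper_force: 49.9
```

Emit:
{"api": "arm_command", "payload": {"deltas": [0,0,0,0,0,0.03,8,0,0,0,0,0,0.07,8,0,0,0.1,0,0.03,0.11,8,0,0,0.2,0.02,0.07,0.15,8,0,0,0.3,0.035,0.11,0.18,8,0,0,0.4,0.045,0.15,0.21,8,0,0,0.5,0.055,0.19,0.21,8,0,0,0.6,0.065,0.23,0.21,8,0,0,0.63,0.065,0.278,0.21,8,0,0,0.63,0.065,0.278,0.21,8,0,0,0.63,0.065,0.278,0.21,8,0,0,0.63,0.065,0.278,0.21,8]}}

```text
clock: 11.25
position: [0.5237, 0.2642, 0.2789]
ee_rot: [2.885, 1.24, -0.002]
force: [0.3, -0.8, -1.0]
width: 0.147
gripper_force: 49.9
```

Run:
```python
from h import *
snap("wrist","w4.png",crop=(60,0,500,330),s=1.8)
o=sensors.observe();print(o["clock"],o["position"],o["ee_rot"],o["joints"])
```

```text
11.3 [0.52391335 0.26382461 0.27917373] [ 2.88591568e+00  1.23894868e+00 -1.00226524e-03] [-0.56794928  0.3475367   0.01348714  1.62153844 -0.00404365  1.17332554
 -1.31346727]
```

View pics/w4.png

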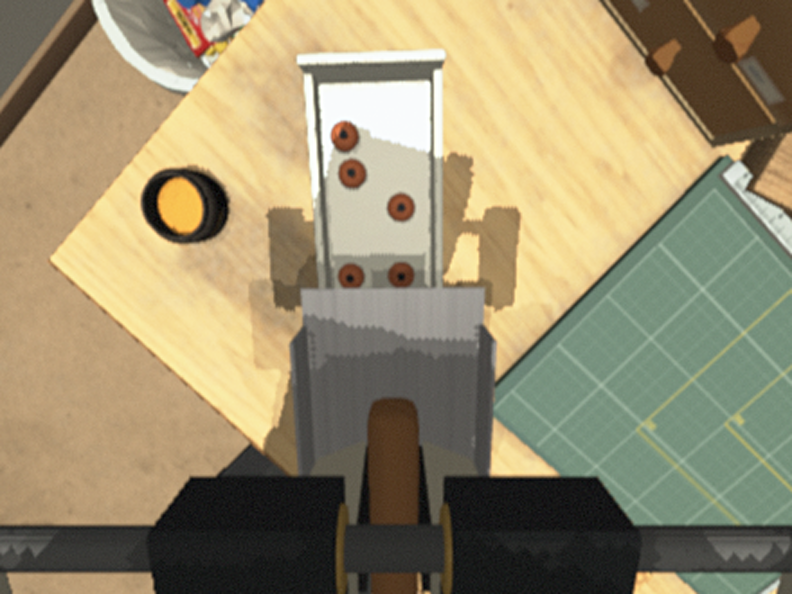

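The wrist view shows five beads at (345,135), (352,173), (401,207), (351,276) and (401,276), the jar at (185,205), and the tray's far wall at rows 53–66. I'm enlarging it to get the tray axis accurately, and pulling the held scoop's lip corners too, (302,288) and (485,289).

Run:
```python
import cv2
im=cv2.imread("pics/w4.png")[40:300,285:460]
cv2.imwrite("pics/w4c.png",cv2.resize(im,None,fx=2.3,fy=2.3,interpolation=cv2.INTER_CUBIC))
```

```text
(no output)
```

View pics/w4c.png

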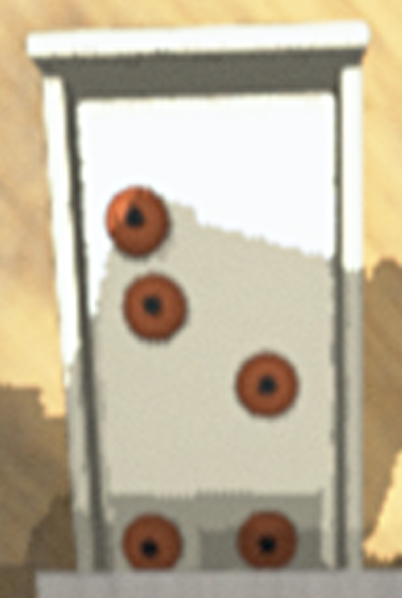

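Run:
```python
from h import *
np.set_printoptions(precision=4,suppress=True)
f=lambda u,v: ((285+u/2.3)/1.8+60,(40+v/2.3)/1.8)
q=lambda u,v,z: ray("wrist",f(u,v),z)
y=lambda d: np.degrees(np.arctan2(d[1],d[0]))
li=q(63,75,.036),q(93,570,.036); ri=q(342,70,.036),q(339,570,.036)
lo=q(45,75,.036),q(76,570,.036); ro=q(362,70,.036),q(362,570,.036)
for n,e in zip("li ri lo ro".split(),(li,ri,lo,ro)): print(n,e,y(e[0]-e[1]))
print("widths",[np.linalg.norm(a-b) for a,b in zip(li+lo,ri+ro)])
a,b=(li[0]+ri[0]+lo[0]+ro[0])/4,(li[1]+ri[1]+lo[1]+ro[1])/4; print("centre line",a,b,y(a-b))
F=q(30,33,.06),q(368,25,.06); print("far outer",F,(F[0]+F[1])/2,np.linalg.norm(F[0]-F[1]),y(F[0]-F[1])-90)
G=q(80,98,.006),q(335,93,.006); print("floor far",(G[0]+G[1])/2,np.linalg.norm(G[0]-G[1]),y(G[0]-G[1])-90)
s=lambda u,v,z: ray("wrist",(u/1.8+60,v/1.8),z)
p=sensors.observe()["position"]
L=s(302,288,p[2]-.065),s(485,289,p[2]-.065); m=(L[0]+L[1])/2
print("lip",L,np.linalg.norm(L[0]-L[1]),m-p,y(L[0]-L[1])-90,y(m-p))
yw=np.radians(46.7);e=np.array([np.cos(yw),np.sin(yw)]);n=np.array([-e[1],e[0]])
print("lip rel tcp fwd,lat",(m-p)[:2]@e,(m-p)[:2]@n)
for b in [(137,222),(155,307),(267,384),(152,545),(267,543)]: print(q(*b,.016))
```

```text
li (array([0.5975, 0.4183, 0.036 ]), array([0.506 , 0.3177, 0.036 ])) 47.69324821871053
ri (array([0.6541, 0.3662, 0.036 ]), array([0.5611, 0.2652, 0.036 ])) 47.343811222972256
lo (array([0.5939, 0.4218, 0.036 ]), array([0.5021, 0.3213, 0.036 ])) 47.56888835481218
ro (array([0.6581, 0.3624, 0.036 ]), array([0.5663, 0.2603, 0.036 ])) 48.01420762480874
widths [np.float64(0.07695949884958242), np.float64(0.0761396934958126), np.float64(0.0874367308768008), np.float64(0.08852014848302242)]
centre line [0.6259 0.3922 0.036 ] [0.5339 0.2911 0.036 ] 47.6551689747905
far outer (array([0.5971, 0.4248, 0.06  ]), array([0.661 , 0.3665, 0.06  ])) [0.6291 0.3956 0.06  ] 0.08656202653515499 47.60845892736617
floor far [0.6264 0.3922 0.006 ] 0.07625275605720012 47.4185208314432
lip (array([0.5333, 0.3266, 0.2142]), array([0.5833, 0.2784, 0.2142])) 0.06950373701984462 [ 0.0344  0.0387 -0.065 ] 46.104132448724386 48.37050965090768
lip rel tcp fwd,lat 0.051729714964636755 0.0015086535745226048
[0.5863 0.3809 0.016 ]
[0.5734 0.3602 0.016 ]
[0.5828 0.3203 0.016 ]
[0.5218 0.3098 0.016 ]
[0.5492 0.2846 0.016 ]
```

Emit:
{"api": "arm_command", "payload": {"deltas": [0,0,0.011,-0.0363,-0.0251,-0.04,8,0,0,0.011,-0.0363,-0.0251,-0.08,8,0,0,0.011,-0.0363,-0.0251,-0.12,8,0,0,0.011,-0.0363,-0.0251,-0.15,8,0,0,0.011,-0.0363,-0.0251,-0.16,8,0,0,0.011,-0.0363,-0.0251,-0.16,8,0,0,0.011,-0.0363,-0.0251,-0.16,8]}}

```text
clock: 12.0
position: [0.4885, 0.2405, 0.1207]
ee_rot: [-2.875, -1.267, -0.003]
force: [-0.5, -0.2, -2.0]
width: 0.147
gripper_force: 49.9
```

Run:
```python
from h import *
snap("wrist","w5.png",crop=(150,60,410,330),s=2.2)
o=sensors.observe();print(o["clock"],o["position"],o["ee_rot"],o["force"])
```

```text
12.05 [0.48864584 0.24076474 0.12106687] [-2.87463357 -1.2668071  -0.00443354] [ 0.33700049  0.17279316 -1.27116015]
```

View pics/w5.png

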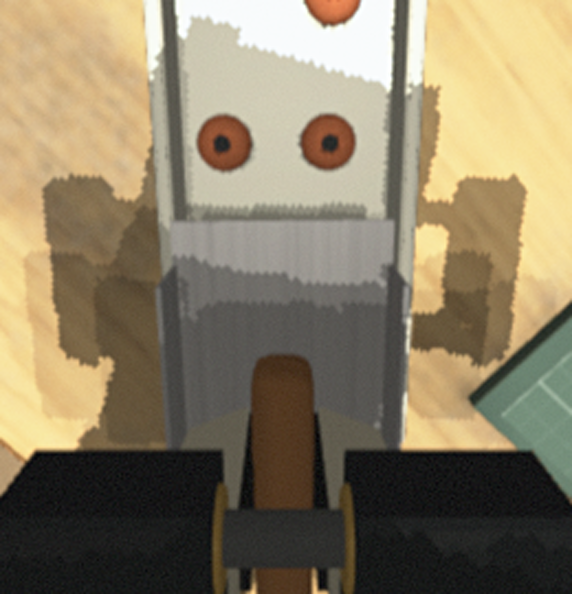

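The lip spans (170–395, 222), centred between the tray walls at about (180, 390), with two beads just ahead at (222,143) and (328,143). I'm going down.

Emit:
{"api": "arm_command", "payload": {"deltas": [0,0,0,0,0,-0.012,8,0,0,0,0,0,-0.022,8,0,0,0,0,0,-0.032,8,0,0,0,0,0,-0.038,8,0,0,0,0,0,-0.043,8,0,0,0,0,0,-0.047,8,0,0,0,0,0,-0.047,8,0,0,0,0,0,-0.047,8]}}

```text
clock: 12.85
position: [0.4927, 0.2455, 0.0775]
ee_rot: [-2.87, -1.268, -0.023]
force: [-1.7, 4.2, 44.9]
width: 0.146
gripper_force: 50.0
```

Emit:
{"api": "arm_command", "payload": {"deltas": [0,0,0,0,0,0.004,8,0,0,0,0,0,0.008,8,0,0,0,0,0,0.008,8]}}

```text
clock: 13.15
position: [0.4892, 0.2425, 0.0811]
ee_rot: [-2.873, -1.269, -0.008]
force: [3.8, 5.8, 1.2]
width: 0.147
gripper_force: 50.0
```

Run:
```python
from h import *
a=optics.get_image("wrist")[60:330,150:410]; b=optics.get_image("scene")[235:300,120:225]; d=optics.get_image("side")[140:230,170:280]
o=sensors.observe();print(o["clock"],o["position"],o["ee_rot"],o["force"],o["ft_torque"])
c=np.zeros((594,800,3),np.uint8)
c[:432,:416]=cv2.resize(a,(416,432)); c[:235,416:796]=cv2.resize(b,(380,235)); c[240:551,416:796]=cv2.resize(d,(380,311))
cv2.imwrite("pics/w6.png",c)
```

```text
13.3 [0.48922724 0.24255639 0.08085025] [-2.87254636 -1.26871131 -0.00763782] [3.93682325 5.07313545 3.41646598] [ 1.2402905  -1.0250641   0.12171836]
```

View pics/w6.png

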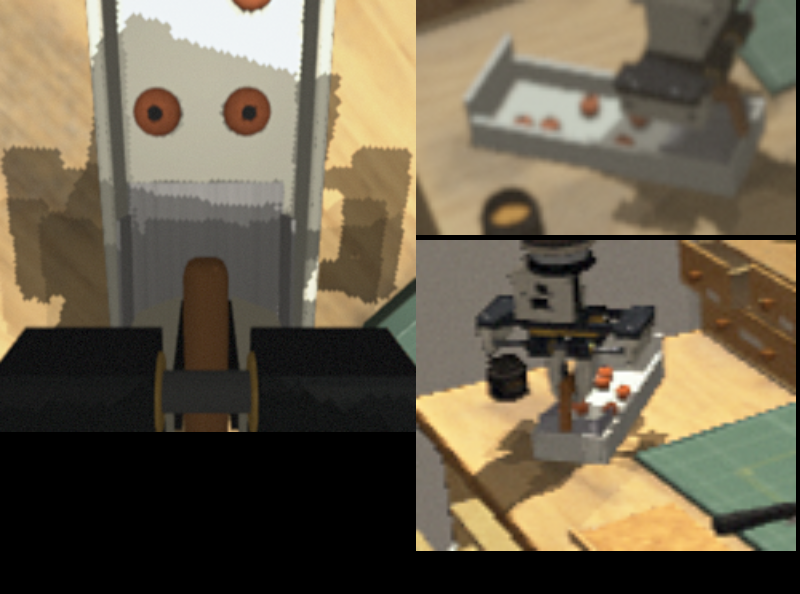

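The scoop is in the tray. A forward force of about 6 N says its back is bearing on the near wall, so I'm shifting forward 5 mm before going down.

Emit:
{"api": "arm_command", "payload": {"deltas": [0,0,0,0.0035,0.0037,0.004,8,0,0,0,0.0035,0.0037,0.004,8,0,0,0,0.0035,0.0037,0,8,0,0,0,0.0035,0.0037,-0.003,8,0,0,0,0.0035,0.0037,-0.003,8]}}

```text
clock: 13.8
position: [0.4906, 0.2438, 0.0781]
ee_rot: [2.874, 1.267, -0.001]
force: [-4.9, -2.4, 17.7]
width: 0.149
gripper_force: 50.0
```

The lip row moved from 160 to 173, so the scoop has pitched lip-down about 10° in the grip, probably because its post caught the near wall. I'll move forward, ease the grip, and press the pan flat on the tray floor.

Emit:
{"api": "arm_command", "payload": {"deltas": [0,0,0,0,0,0.008,8,0,0,0,0.004,0.0043,0.008,8,0,0,0,0.0061,0.0066,0.008,8,0,0,0,0.0061,0.0066,0.004,8,0,0,0,0.0061,0.0066,0,8]}}

```text
clock: 14.3
position: [0.4965, 0.2503, 0.0769]
ee_rot: [2.874, 1.268, -0.003]
force: [-13.9, -10.5, 39.7]
width: 0.15
gripper_force: 50.0
```

Emit:
{"api": "arm_command", "payload": {"deltas": [0,0,0,0,0,-0.002,8,0,0,0,0,0,-0.004,8,0,0,0,0,0,-0.006,8,0,0,0,0,0,-0.007,8,0,0,0,0,0,-0.008,8], "force": 14}}

```text
clock: 14.8
position: [0.495, 0.2485, 0.0691]
ee_rot: [2.873, 1.266, -0.008]
force: [-8.3, -6.9, 17.4]
width: 0.149
gripper_force: 14.0
```

Emit:
{"api": "arm_command", "payload": {"deltas": [0,0,0,0,0,0,8,0,0,0,0,0,0,8,0,0,0,0,0,0.004,8,0,0,0,0,0,0.004,8], "force": 58}}

```text
clock: 15.2
position: [0.4971, 0.2509, 0.0733]
ee_rot: [-2.874, -1.268, -0.001]
force: [1.0, -0.8, -1.9]
width: 0.146
gripper_force: 58.0
```

Run:
```python
from h import *
im=optics.get_image("wrist")
o=sensors.observe();print(o["clock"],o["position"],o["ee_rot"],o["force"],o["ft_torque"])
cv2.imwrite("pics/w7raw.png",im)
g=cv2.cvtColor(im,cv2.COLOR_BGR2GRAY)
for c in (262,280,298): print(c,g[140:190,c].tolist())
for f in ("w5",): 
    w=cv2.imread("pics/w5.png",0)
    print([int(w[int((r-60)*2.2),int((298-150)*2.2)]) for r in range(140,190)])
```

```text
15.25 [0.49712162 0.25098606 0.07315145] [-2.87418002e+00 -1.26808408e+00 -5.45183613e-04] [-0.99833149 -0.11612025 -1.61927615] [0.04249322 0.06560015 0.03525264]
262 [172, 176, 181, 170, 154, 136, 108, 88, 80, 85, 105, 121, 137, 145, 151, 157, 165, 176, 183, 187, 188, 184, 186, 187, 185, 185, 186, 185, 184, 185, 181, 159, 146, 155, 156, 157, 153, 157, 154, 154, 155, 153, 150, 134, 114, 108, 105, 109, 106, 108]
280 [190, 192, 190, 194, 190, 190, 191, 189, 190, 190, 187, 190, 187, 189, 187, 187, 186, 189, 184, 187, 186, 186, 185, 189, 187, 187, 186, 185, 186, 188, 183, 165, 149, 156, 158, 157, 156, 158, 155, 155, 155, 155, 151, 155, 150, 135, 113, 106, 105, 102]
298 [88, 86, 88, 92, 93, 93, 97, 96, 94, 93, 93, 93, 94, 92, 93, 90, 88, 86, 79, 75, 68, 90, 148, 183, 189, 185, 185, 186, 185, 182, 170, 141, 137, 156, 161, 158, 155, 156, 157, 157, 158, 158, 154, 155, 154, 156, 153, 150, 134, 113]
[198, 198, 197, 197, 197, 196, 197, 198, 196, 194, 199, 196, 182, 159, 140, 133, 123, 115, 109, 109, 131, 150, 160, 158, 157, 159, 158, 158, 156, 156, 157, 155, 154, 154, 154, 153, 154, 154, 154, 153, 153, 154, 153, 153, 153, 151, 152, 152, 142, 124]
```

Run:
```python
from h import *
g=cv2.imread("pics/w7raw.png",0)
for r in (173,176): print(r,g[r,218:248].tolist(),g[r,314:344].tolist())
p=sensors.observe()["position"]; e=np.array([.6743,.7385])
for dz in (-.055,-.06,-.065,-.07,-.075):
  for f in (.045,.0517,.058):
    q=np.array([*(p[:2]+f*e),p[2]+dz]); n=np.array([-.7385,.6743])*.035
    a=proj("wrist",[q+[*n,0],q-[*n,0]]); print(dz,f,a.round(1).tolist())
```

```text
173 [88, 84, 82, 88, 83, 86, 84, 87, 108, 143, 153, 149, 151, 155, 156, 149, 150, 151, 148, 147, 152, 151, 151, 151, 154, 147, 148, 142, 144, 146] [149, 148, 154, 154, 149, 151, 152, 155, 148, 152, 153, 153, 152, 151, 147, 155, 177, 184, 178, 161, 143, 128, 105, 85, 83, 86, 87, 82, 85, 85]
176 [87, 83, 84, 83, 83, 84, 80, 83, 87, 104, 105, 110, 117, 126, 117, 112, 134, 147, 152, 151, 146, 152, 154, 156, 154, 149, 148, 148, 143, 151] [151, 155, 154, 153, 153, 154, 154, 151, 150, 150, 154, 153, 154, 150, 145, 155, 176, 182, 175, 159, 137, 125, 102, 85, 84, 84, 84, 84, 84, 87]
-0.055 0.045 [[228.1, 172.9], [334.4, 172.8]]
-0.055 0.0517 [[227.6, 162.7], [334.9, 162.6]]
-0.055 0.058 [[227.0, 152.9], [335.5, 152.9]]
-0.06 0.045 [[229.3, 171.5], [333.0, 171.5]]
-0.06 0.0517 [[228.8, 161.6], [333.6, 161.5]]
-0.06 0.058 [[228.3, 152.0], [334.1, 152.0]]
-0.065 0.045 [[230.4, 170.2], [331.8, 170.2]]
-0.065 0.0517 [[230.0, 160.5], [332.3, 160.4]]
-0.065 0.058 [[229.5, 151.2], [332.8, 151.1]]
-0.07 0.045 [[231.5, 169.0], [330.6, 168.9]]
-0.07 0.0517 [[231.1, 159.5], [331.1, 159.4]]
-0.07 0.058 [[230.6, 150.4], [331.5, 150.3]]
-0.075 0.045 [[232.6, 167.8], [329.4, 167.8]]
-0.075 0.0517 [[232.1, 158.5], [329.9, 158.4]]
-0.075 0.058 [[231.7, 149.6], [330.3, 149.5]]
```

The lip geometry now fits a flat pan: 61 mm below and 44.5 mm ahead of the TCP, meaning it slid along the grip. I'm scooping forward.

Emit:
{"api": "arm_command", "payload": {"deltas": [0,0,0,0.0011,-0.001,-0.0028,8,0,0,0,0.0011,-0.001,-0.0028,8,0,0,0,0.0078,0.0064,-0.0028,8,0,0,0,0.0146,0.0138,-0.0028,8,0,0,0,0.0213,0.0212,-0.0028,8,0,0,0,0.0281,0.0286,-0.0028,8,0,0,0,0.0348,0.036,-0.0028,8,0,0,0,0.0415,0.0433,-0.0028,8,0,0,0,0.0483,0.0507,-0.0028,8,0,0,0,0.055,0.0581,-0.0028,8,0,0,0,0.0618,0.0655,-0.0028,8,0,0,0,0.0685,0.0729,-0.0028,8,0,0,0,0.0752,0.0803,-0.0028,8,0,0,0,0.082,0.0877,-0.0028,8,0,0,0,0.0887,0.0951,-0.0028,8,0,0,0,0.0921,0.0987,-0.0028,8,0,0,0,0.0921,0.0987,-0.0028,8,0,0,0,0.0921,0.0987,-0.0028,8]}}

```text
clock: 17.05
position: [0.589, 0.3492, 0.0704]
ee_rot: [2.874, 1.268, -0.001]
force: [-0.2, 0.0, -2.2]
width: 0.146
gripper_force: 58.0
```

Run:
```python
from h import *
snap("wrist","w8.png",crop=(150,60,410,330),s=2.2)
o=sensors.observe();print(o["clock"],o["position"],o["ee_rot"],o["force"])
```

```text
17.1 [0.58894722 0.34906026 0.07045428] [ 2.87428544e+00  1.26741560e+00 -6.04307100e-04] [-0.41218345  0.2135681  -1.74085977]
```

View pics/w8.png

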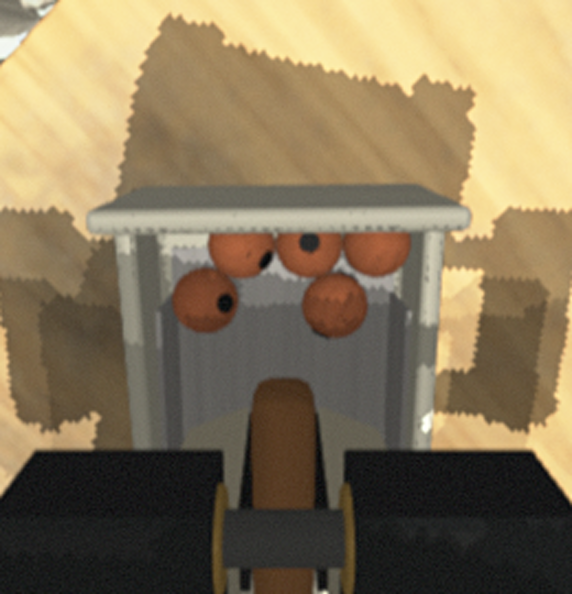

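All five beads are in the pan or at its lip, against the far wall. I'm pushing the last 10 mm to the wall, then pitching the lip up while staying close to it.

Emit:
{"api": "arm_command", "payload": {"deltas": [0,0,0,0.0034,0.0037,0,8,0,0,0,0.006,0.0066,0,8,0,0,0,0.0067,0.0074,0,8,0.031,-0.028,0,0.004,0.0044,0.0025,8,0.062,-0.056,0,0.0013,0.0014,0.005,8,0.092,-0.084,0,-0.001,-0.0011,0.007,8,0.123,-0.112,0,-0.0032,-0.0035,0.009,8,0.154,-0.14,0,-0.0052,-0.0057,0.0105,8,0.154,-0.14,0,-0.0052,-0.0057,0.0105,8,0.154,-0.14,0,-0.0052,-0.0057,0.0105,8,0.154,-0.14,0,-0.0052,-0.0057,0.0105,8,0.154,-0.14,0,-0.0052,-0.0057,0.0105,8,0.154,-0.14,0,-0.0052,-0.0057,0.0105,8]}}

```text
clock: 18.4
position: [0.5841, 0.3445, 0.081]
ee_rot: [-2.722, -1.202, -0.448]
force: [-0.0, -0.1, -1.5]
width: 0.149
gripper_force: 58.0
```

Run:
```python
from h import *
im=optics.get_image("wrist"); cv2.imwrite("pics/w9raw.png",im)
o=sensors.observe();print(o["clock"],o["position"],o["ee_rot"],o["force"])
h=cv2.cvtColor(im,cv2.COLOR_BGR2HSV); m=cv2.inRange(h,(4,130,60),(12,220,220))
m[260:]=0
m=cv2.erode(m,np.ones((5,5)))
n,_,st,ce=cv2.connectedComponentsWithStats(m)
for s,c in zip(st[1:],ce[1:]):
    if s[4]>60: print(s,c.round())
```

```text
18.45 [0.58405019 0.3443396  0.08098458] [-2.72248452 -1.20176504 -0.4484087 ] [ 0.08475572  0.60381789 -1.26156762]
[234 227  24  22 367] [245. 238.]
[301 231  24  20 312] [314. 240.]
```

Emit:
{"api": "arm_command", "payload": {"deltas": [0,0,0,-0.001,-0.001,0.02,8,0,0,0,-0.001,-0.001,0.045,8,0,0,0,-0.005,-0.005,0.075,8,0,0,0,-0.01,-0.01,0.105,8,0,0,0,-0.02,-0.02,0.13,8,0,0,0,-0.03,-0.03,0.15,8,0,0,0,-0.04,-0.04,0.16,8,0,0,0,-0.04,-0.04,0.16,8]}}

```text
clock: 19.25
position: [0.5438, 0.3031, 0.243]
ee_rot: [-2.723, -1.2, -0.452]
force: [0.9, 0.3, -2.8]
width: 0.148
gripper_force: 58.0
```

Run:
```python
from h import *
a=optics.get_image("wrist")[:330,80:480]; b=optics.get_image("scene")[225:305,110:230]
o=sensors.observe();print(o["clock"],o["position"],o["ee_rot"],o["force"],o["joints"])
c=np.zeros((590,800,3),np.uint8)
c[:330,:400]=a; c[330:590,400:790]=cv2.resize(b,(390,260),interpolation=cv2.INTER_CUBIC)
c[330:590,:400]=cv2.resize(a[150:290,90:305],(400,260),interpolation=cv2.INTER_CUBIC)
cv2.imwrite("pics/w10.png",c)
```

```text
19.35 [0.54406316 0.3039381  0.24114132] [-2.72272555 -1.2009692  -0.44937593] [-0.24297941  0.87783998 -2.31581655] [-0.45620901  0.28929581 -0.10972996  1.85703852 -0.08942515  0.68335367
 -1.23595766]
```

View pics/w10.png

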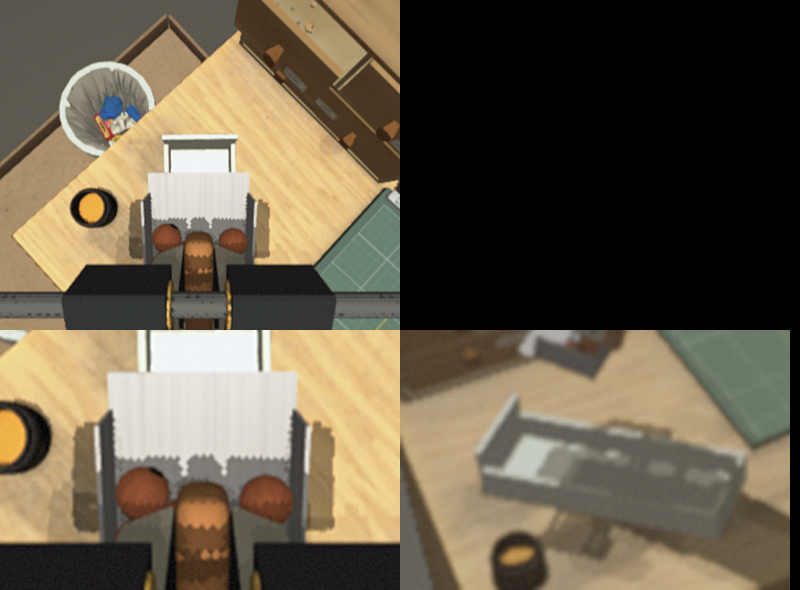

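The tray is empty in the scene inset, and the beads lie at the back of the tilted pan. I'm carrying them to the polisher at an unchanged yaw (47.6°, which is the polisher's +y).

Emit:
{"api": "arm_command", "payload": {"deltas": [0,0,0,-0.001,-0.01,0.005,8,0,0,0,-0.004,-0.03,0.01,8,0,0,0,-0.008,-0.06,0.02,8,0,0,0,-0.012,-0.095,0.03,8,0,0,0,-0.017,-0.13,0.03,8,0,0,0,-0.022,-0.17,0.03,8,0,0,0,-0.028,-0.21,0.03,8,0,0,0,-0.033,-0.25,0.03,8,0,0,0,-0.038,-0.29,0.03,8,0,0,0,-0.044,-0.33,0.03,8,0,0,0,-0.049,-0.37,0.03,8,0,0,0,-0.054,-0.41,0.03,8,0,0,0,-0.06,-0.45,0.03,8,0,0,0,-0.065,-0.49,0.03,8,0,0,0,-0.07,-0.53,0.025,8,0,0,0,-0.075,-0.565,0.02,8,0,0,0,-0.079,-0.6,0.015,8,0,0,0,-0.083,-0.63,0.01,8,0,0,0,-0.086,-0.65,0,8,0,0,0,-0.088,-0.662,0,8]}}

```text
clock: 21.35
position: [0.4546, -0.3602, 0.2391]
ee_rot: [-2.723, -1.197, -0.446]
force: [0.8, -0.3, -3.0]
width: 0.146
gripper_force: 58.0
```

Run:
```python
from h import *
cv2.imwrite("pics/side10.png",optics.get_image("side")); cv2.imwrite("pics/wr10.png",optics.get_image("wrist"))
o=sensors.observe();print(o["clock"],o["position"],o["ee_rot"],o["force"],o["joints"])
r=R.from_rotvec(o["ee_rot"]).as_matrix(); print(r)
```

```text
21.45 [ 0.45521315 -0.35995365  0.24047741] [-2.72450424 -1.19780082 -0.44717169] [-0.11182843  1.3640868  -1.50630017] [ 0.59156988  0.38952876  0.24726967  1.72393198 -0.46902854  1.11464799
  0.30565195]
[[ 0.64061649  0.73701241  0.21546048]
 [ 0.69789874 -0.67587776  0.23691054]
 [ 0.32023096 -0.0013992  -0.94733847]]
```

Emit:
{"api": "arm_command", "payload": {"deltas": [-0.04,0.036,0,0.0035,0.004,-0.011,8,-0.08,0.073,0,0.007,0.008,-0.022,8,-0.117,0.106,0,0.01,0.0113,-0.031,8,-0.154,0.14,0,0.0129,0.0145,-0.0395,8,-0.203,0.185,0,0.0173,0.0194,-0.055,8,-0.22,0.2,0,0.019,0.021,-0.059,8,-0.236,0.215,0,0.0205,0.023,-0.0615,8,-0.252,0.23,0,0.0221,0.0247,-0.0635,8,-0.268,0.245,0,0.0238,0.0265,-0.065,8,-0.285,0.26,0,0.0255,0.0283,-0.066,8,-0.301,0.275,0,0.027,0.03,-0.067,8,-0.318,0.29,0,0.0288,0.032,-0.068,8,-0.338,0.309,0,0.031,0.0343,-0.0688,8,-0.359,0.328,0,0.033,0.0367,-0.0695,8,-0.4,0.365,0,0.0375,0.0415,-0.0704,8,-0.441,0.402,0,0.042,0.0463,-0.0704,8,-0.482,0.44,0,0.0463,0.0512,-0.0702,8,-0.482,0.44,0,0.0463,0.0512,-0.0702,8,-0.482,0.44,0,0.0463,0.0512,-0.0702,8,-0.482,0.44,0,0.0463,0.0512,-0.0702,8]}}

```text
clock: 23.45
position: [0.5015, -0.3079, 0.1717]
ee_rot: [2.49, 1.095, -0.903]
force: [-0.1, -0.5, -0.6]
width: 0.146
gripper_force: 58.0
```

Run:
```python
from h import *
a=optics.get_image("wrist"); b=optics.get_image("side")
cv2.imwrite("pics/side11.png",b)
o=sensors.observe();print(o["clock"],o["position"],o["ee_rot"],o["force"],o["joints"])
c=np.zeros((600,800,3),np.uint8)
c[:330,:400]=a[:330,80:480]; c[:330,400:]=cv2.resize(b[160:292,210:370],(400,330),interpolation=cv2.INTER_CUBIC)
c[330:,:400]=cv2.resize(a[130:260,180:380],(400,270)[:2])[:270]
cv2.imwrite("pics/w11.png",c)
```

```text
23.55 [ 0.50130601 -0.30827047  0.17185727] [ 2.49004432  1.0932955  -0.90318202] [ 0.81592541 -0.83474859 -0.57836176] [-0.19995906  0.70289031  0.53708927  1.64716659  0.29543387  1.21476662
 -0.61177879]
```

View pics/w11.png

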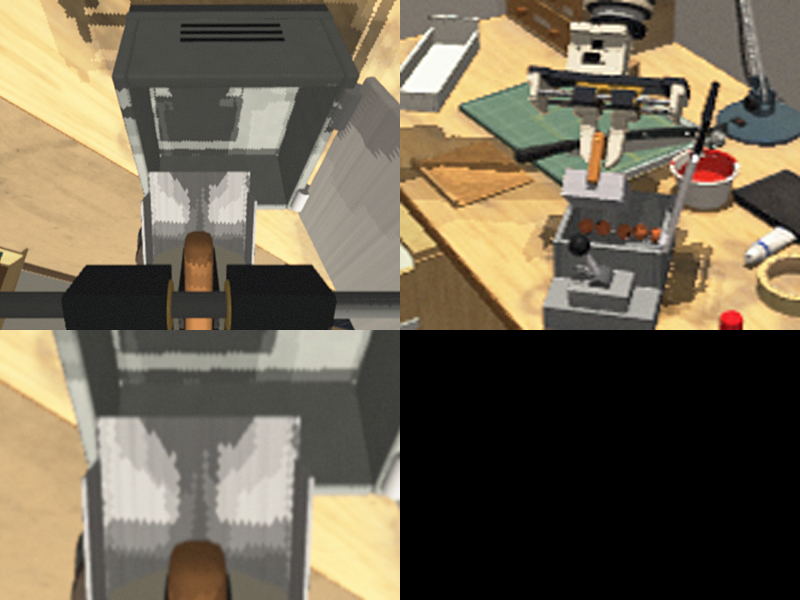

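Five beads are in the bowl (side inset, around (585–655, 230)) and the pan is empty. I'm levelling the scoop and going up.

Emit:
{"api": "arm_command", "payload": {"deltas": [0,0,0,-0.005,-0.002,0.03,8,0,0,0,-0.01,-0.003,0.07,8,0.055,-0.05,0,-0.015,0,0.1,8,0.11,-0.1,0,-0.02,0.01,0.12,8,0.164,-0.15,0,-0.02,0.04,0.12,8,0.219,-0.2,0,-0.02,0.08,0.12,8,0.273,-0.25,0,-0.02,0.12,0.12,8,0.328,-0.3,0,-0.02,0.16,0.12,8,0.328,-0.3,0,-0.02,0.18,0.12,8,0.328,-0.3,0,-0.02,0.18,0.12,8,0.328,-0.3,0,-0.02,0.18,0.12,8]}}

```text
clock: 24.65
position: [0.4817, -0.1281, 0.2915]
ee_rot: [2.875, 1.266, 0.002]
force: [1.0, -0.0, -0.9]
width: 0.145
gripper_force: 58.0
```

Run:
```python
from h import *
im=optics.get_image("wrist"); cv2.imwrite("pics/w12raw.png",im)
o=sensors.observe();print(o["clock"],o["position"],o["ee_rot"],o["joints"])
print(R.from_rotvec(o["ee_rot"]).as_matrix().round(4))
g=cv2.cvtColor(im,cv2.COLOR_BGR2GRAY)
for c in (262,280,298): print(c,g[150:190,c].tolist())
```

```text
24.7 [ 0.48188233 -0.1284285   0.29128246] [2.87475969e+00 1.26497567e+00 7.07023668e-04] [-0.19158829  0.18676234  0.4124792   1.83131682 -0.08159416  1.13927307
 -0.49312204]
[[ 6.756e-01  7.373e-01  7.000e-04]
 [ 7.373e-01 -6.756e-01 -6.000e-04]
 [ 1.000e-04  9.000e-04 -1.000e+00]]
262 [111, 110, 108, 106, 105, 103, 106, 105, 104, 106, 108, 108, 109, 110, 111, 115, 114, 115, 114, 112, 112, 105, 109, 123, 123, 124, 120, 123, 123, 123, 123, 122, 122, 122, 124, 120, 120, 121, 121, 122]
280 [115, 112, 115, 117, 113, 102, 92, 93, 91, 89, 93, 93, 94, 89, 91, 93, 88, 94, 93, 93, 90, 92, 109, 119, 122, 123, 119, 122, 119, 119, 121, 119, 119, 121, 118, 120, 118, 119, 121, 118]
298 [140, 139, 140, 140, 139, 132, 126, 123, 107, 95, 91, 94, 94, 92, 90, 85, 91, 109, 124, 130, 125, 125, 155, 173, 180, 179, 176, 177, 175, 175, 177, 173, 176, 175, 174, 177, 176, 170, 151, 129]
```

Emit:
{"api": "arm_command", "payload": {"deltas": [0,0,-0.09,-0.004,0.02,-0.01,8,0,0,-0.18,-0.008,0.05,-0.03,8,0,0,-0.27,-0.012,0.08,-0.06,8,0,0,-0.36,-0.016,0.114,-0.09,8,0,0,-0.45,-0.016,0.114,-0.12,8,0,0,-0.529,-0.016,0.114,-0.15,8,0,0,-0.529,-0.016,0.114,-0.18,8,0,0,-0.529,-0.016,0.114,-0.2,8,0,0,-0.529,-0.016,0.114,-0.212,8,0,0,-0.529,-0.016,0.114,-0.218,8,0,0,-0.529,-0.016,0.114,-0.218,8]}}

```text
clock: 25.8
position: [0.4663, -0.0136, 0.0726]
ee_rot: [3.141, -0.002, -0.001]
force: [0.1, -0.2, -1.1]
width: 0.148
gripper_force: 58.0
```

Now I lower it the last 6 mm to gentle contact.

Emit:
{"api": "arm_command", "payload": {"deltas": [0,0,0,0,0,-0.002,8,0,0,0,0,0,-0.004,8,0,0,0,0,0,-0.006,8,0,0,0,0,0,-0.006,8], "force": 20}}

```text
clock: 26.2
position: [0.4664, -0.0129, 0.067]
ee_rot: [-3.141, 0.0, -0.001]
force: [0.1, 0.8, -1.5]
width: 0.15
gripper_force: 20.0
```

Emit:
{"api": "arm_command", "payload": {"deltas": [0,0,0,0,0,-0.0015,8,0,0,0,0,0,-0.003,8,0,0,0,0,0,-0.003,8], "force": 10}}

```text
clock: 26.5
position: [0.4644, -0.0129, 0.0638]
ee_rot: [-3.141, 0.001, 0.005]
force: [-5.3, 0.4, 3.7]
width: 0.152
gripper_force: 10.0
```

Emit:
{"api": "arm_command", "payload": {"deltas": [0,0,0,0,0,0.0005,16,0,0,0,0,0,0.0005,22,0,0,0,0,0,0.0005,34,0,0,0,0,0,0.0005,50,0,0,0,0,0,0.0005,50,0,0,0,0,0,0.02,50,0,0,0,0,0,0.06,50,0,0,0,0,0,0.1,50,0,0,0,0,0,0.14,50,0,0,0,0,0,0.18,50,0,0,0,0,0,0.18,50]}}

```text
clock: 27.6
position: [0.4689, -0.0132, 0.2486]
ee_rot: [-3.14, 0.001, -0.013]
force: [0.6, -0.5, -0.9]
width: 0.542
gripper_force: 0.0
```

Run:
```python
from h import *
im=optics.get_image("wrist"); cv2.imwrite("pics/w13raw.png",im)
o=sensors.observe();print(o["clock"],o["position"],o["ee_rot"])
np.set_printoptions(precision=1,suppress=True)
# is the scoop where a flat pose predicts? origin guess
O=np.array([.4714,-.012])
for p in [(14,0,80),(-47,0,80),(37.5,35,5),(37.5,-35,5)]: print(p,proj("wrist",[O[0]+p[0]/1e3,O[1]+p[1]/1e3,p[2]/1e3]))
h=cv2.cvtColor(im,cv2.COLOR_BGR2HSV); m=cv2.inRange(h,(3,110,40),(13,255,190)); m[:,:220]=0;m[:,340:]=0;m[260:]=0
m=cv2.erode(m,np.ones((3,3)))
n,_,st,ce=cv2.connectedComponentsWithStats(m)
print([(s.tolist(),c.round(1).tolist()) for s,c in zip(st[1:],ce[1:]) if s[4]>80])
g=cv2.cvtColor(im,cv2.COLOR_BGR2GRAY)
for c in (258,280,300): print(c,g[120:180,c].tolist())
```

```text
27.65 [ 0.46772777 -0.0129214   0.24625096] [-3.14017917e+00  3.43382126e-04 -8.24022459e-03]
(14, 0, 80) [[278.1 179.2]]
(-47, 0, 80) [[278.2 233.6]]
(37.5, 35, 5) [[250.5 149. ]]
(37.5, -35, 5) [[306. 149.]]
[]
258 [145, 142, 138, 133, 131, 130, 132, 127, 128, 123, 128, 137, 138, 139, 140, 140, 138, 125, 124, 133, 140, 138, 137, 139, 138, 141, 141, 130, 121, 141, 163, 173, 171, 171, 172, 172, 170, 159, 145, 140, 141, 138, 142, 140, 138, 140, 140, 140, 137, 138, 118, 97, 93, 92, 95, 91, 89, 90, 90, 95]
280 [137, 132, 130, 128, 134, 172, 205, 210, 209, 208, 214, 218, 225, 225, 197, 149, 126, 130, 138, 140, 144, 139, 135, 127, 121, 124, 127, 131, 133, 145, 162, 169, 156, 145, 140, 139, 144, 141, 141, 139, 138, 139, 140, 140, 139, 142, 140, 139, 116, 97, 88, 91, 92, 94, 90, 87, 72, 55, 56, 62]
300 [128, 126, 136, 178, 209, 216, 219, 221, 221, 218, 217, 219, 223, 224, 202, 154, 120, 111, 109, 106, 103, 116, 119, 119, 111, 115, 121, 121, 122, 126, 135, 138, 139, 137, 137, 135, 137, 135, 139, 161, 175, 182, 179, 178, 179, 177, 174, 156, 136, 130, 131, 133, 132, 131, 132, 129, 113, 92, 89, 91]
```

The lip and grip pixels match a flat scoop on the mat. Now back to the cover bar.

Emit:
{"api": "arm_command", "payload": {"deltas": [0,0,0.09,0.01,-0.02,0.04,30,0,0,0.18,0.03,-0.06,0.08,30,0,0,0.27,0.04,-0.1,0.094,30,0,0,0.36,0.055,-0.145,0.094,30,0,0,0.45,0.07,-0.19,0.094,30,0,0,0.533,0.085,-0.235,0.094,30,0,0,0.533,0.1,-0.28,0.094,30,0,0,0.533,0.11,-0.325,0.094,30,0,0,0.533,0.12,-0.365,0.094,30,0,0,0.533,0.1235,-0.3855,0.094,30,0,0,0.533,0.1235,-0.3855,0.094,30,0,0,0.533,0.1235,-0.3855,0.094,30]}}

```text
clock: 28.85
position: [0.5894, -0.3984, 0.336]
ee_rot: [-2.869, -1.274, 0.002]
force: [0.3, 1.0, -1.0]
width: 0.331
gripper_force: 0.0
```

Run:
```python
from h import *
o=sensors.observe();p=o["position"];print(o["clock"],p,o["ee_rot"],np.array([.5915,-.3986,.254])-p, np.degrees(2*np.arctan2(o["ee_rot"][1],o["ee_rot"][0])))
```

```text
28.85 [ 0.58938255 -0.39837373  0.33596689] [-2.86897513e+00 -1.27433847e+00  2.04581400e-03] [ 0.00211745 -0.00022627 -0.08196689] -312.1004261547889
```

Emit:
{"api": "arm_command", "payload": {"deltas": [0,0,0,0.002,0,-0.03,30,0,0,0,0.002,0,-0.055,30,0,0,0,0.002,0,-0.072,30,0,0,0,0.002,0,-0.081,30,0,0,0,0.002,0,-0.081,30,0,0,0,0.002,0,-0.081,4,0,0,0,0.002,0,-0.081,4,0,0,0,0.002,0,-0.081,4,0,0,0,0.002,0,-0.081,4,0,0,0,0.002,0,-0.081,4], "force": 12}}

```text
clock: 29.85
position: [0.5915, -0.3983, 0.2578]
ee_rot: [-2.87, -1.276, -0.001]
force: [-3.9, 2.9, 5.0]
width: 0.106
gripper_force: 12.0
```

Emit:
{"api": "arm_command", "payload": {"deltas": [0,0,0,-0.0049,0.0045,0.0016,4,0,0,0,-0.015,0.0135,0.0039,4,0,0,0,-0.0239,0.0215,0.0051,4,0,0,0,-0.0329,0.0296,0.0054,4,0,0,0,-0.0418,0.0376,0.0049,4,0,0,0,-0.0507,0.0457,0.0036,4,0,0,0,-0.0595,0.0536,0.0014,4,0,0,0,-0.0682,0.0614,-0.0016,4,0,0,0,-0.0766,0.069,-0.0054,4,0,0,0,-0.0849,0.0765,-0.01,4,0,0,0,-0.0929,0.0837,-0.0154,4,0,0,0,-0.1006,0.0906,-0.0215,4,0,0,0,-0.108,0.0972,-0.0284,4,0,0,0,-0.115,0.1035,-0.0359,4,0,0,0,-0.1216,0.1095,-0.044,4,0,0,0,-0.1277,0.115,-0.0527,4,0,0,0,-0.1334,0.1201,-0.062,4,0,0,0,-0.1386,0.1248,-0.0718,4,0,0,0,-0.1433,0.129,-0.0821,4,0,0,0,-0.1474,0.1327,-0.0928,4]}}

```text
clock: 31.85
position: [0.4442, -0.2651, 0.1632]
ee_rot: [-2.87, -1.277, -0.001]
force: [2.9, 4.4, 0.3]
width: 0.108
gripper_force: 12.0
```

Emit:
{"api": "arm_command", "payload": {"deltas": [0,0,0,-0.0035,0.0032,-0.0111,4,0,0,0,-0.0065,0.0059,-0.0224,4,0,0,0,-0.0089,0.008,-0.034,4,0,0,0,-0.0106,0.0096,-0.0458,4,0,0,0,-0.0113,0.0102,-0.0527,4,0,0,0,-0.0117,0.0105,-0.056,4,0,0,0,-0.0119,0.0107,-0.0595,4,0,0,0,-0.012,0.0108,-0.062,4,0,0,0,-0.0121,0.0109,-0.0646,4,0,0,0,-0.0122,0.011,-0.067,4,0,0,0,-0.0123,0.0111,-0.0698,4,0,0,0,-0.0123,0.0111,-0.0698,4]}}

```text
clock: 33.05
position: [0.4317, -0.2546, 0.0938]
ee_rot: [-2.87, -1.276, 0.001]
force: [2.0, 5.0, -1.6]
width: 0.107
gripper_force: 12.0
```

Emit:
{"api": "arm_command", "payload": {"deltas": [0,0,0,0,0,-0.0015,4,0,0,0,0,0,-0.003,4,0,0,0,0,0,-0.004,4,0,0,0,0,0,-0.004,4]}}

```text
clock: 33.45
position: [0.4315, -0.2549, 0.091]
ee_rot: [-2.87, -1.275, 0.0]
force: [-3.0, 6.5, 14.8]
width: 0.1
gripper_force: 12.0
```

The cover is shut, pressing back with 15 N. I'm releasing it, rising, then going in front of the switch ball with closed fingers.

Emit:
{"api": "arm_command", "payload": {"deltas": [0,0,0,0,0,0.002,8,0,0,0,0,0,0.002,30,0,0,0,0,0,0.002,30,0,0,0,0,0,0.002,30,0,0,0,0,0,0.03,30,0,0,0,0,0,0.07,30,0,0,0,-0.02,-0.04,0.1,0,0,0,0,-0.036,-0.094,0.1,0,0,0,0,-0.036,-0.094,0.1,0,0,0,0,-0.036,-0.094,0.08,0,0,0,0,-0.036,-0.094,0.05,0,0,0,0,-0.036,-0.094,0.025,0,0,0,0,-0.036,-0.094,0.019,0,0,0,0,-0.036,-0.094,0.019,0]}}

```text
clock: 34.85
position: [0.3954, -0.3486, 0.1086]
ee_rot: [-2.869, -1.275, 0.002]
force: [0.4, 0.0, -0.1]
width: 0.011
gripper_force: 0.0
```

Emit:
{"api": "arm_command", "payload": {"deltas": [0,0,0,0.007,-0.0065,0,0,0,0,0,0.0135,-0.012,0,0,0,0,0,0.018,-0.016,0,0,0,0,0,0.0225,-0.02,0,0,0,0,0,0.027,-0.0245,0,0,0,0,0,0.0315,-0.0285,0,0,0,0,0,0.036,-0.0325,0,0,0,0,0,0.0405,-0.0365,0,0,0,0,0,0.0445,-0.04,0,0,0,0,0,0.048,-0.0432,0,0,0,0,0,0.05,-0.045,0,0]}}

```text
clock: 35.95
position: [0.4456, -0.3933, 0.1088]
ee_rot: [-2.869, -1.276, 0.001]
force: [-6.9, 7.5, 4.5]
width: 0.005
gripper_force: 4.8
```

Emit:
{"api": "arm_command", "payload": {"deltas": [0,0,0,0.002,-0.0018,0,0,0,0,0,0.004,-0.0036,0,0,0,0,0,0.004,-0.0036,0,0]}}

```text
clock: 36.25
position: [0.4459, -0.3936, 0.1086]
ee_rot: [-2.861, -1.271, 0.005]
force: [-16.3, 15.9, 18.1]
width: 0.004
gripper_force: 12.1
```

The lever is hard on its stop: force rises with no travel. I'm backing off, rising, and taking a final look.

Emit:
{"api": "arm_command", "payload": {"deltas": [0,0,0,-0.006,0.0054,0,0,0,0,0,-0.03,0.027,0,0,0,0,0,-0.045,0.04,0.03,0,0,0,0,-0.045,0.04,0.08,0,0,0,0,-0.045,0.04,0.13,0,0,0,0,-0.045,0.09,0.18,0,0,0,0,-0.02,0.14,0.23,0,0,0,0,0.01,0.19,0.25,0,0,0,0,0.04,0.24,0.25,0,0,0,0,0.04,0.27,0.25,0,0,0,0,0.04,0.27,0.25,0]}}

```text
clock: 37.35
position: [0.4915, -0.1239, 0.3603]
ee_rot: [2.868, 1.28, 0.004]
force: [0.4, -0.4, 0.6]
width: 0.007
gripper_force: 0.0
```

Run:
```python
from h import *
a=optics.get_image("wrist"); b=optics.get_image("side"); s=optics.get_image("scene")
c=np.zeros((600,800,3),np.uint8)
c[:300,:400]=cv2.resize(a[:330],(400,300)); c[:300,400:]=cv2.resize(b[200:320,220:380],(400,300),interpolation=cv2.INTER_CUBIC)
c[300:,:400]=cv2.resize(b[150:270,150:310],(400,300),interpolation=cv2.INTER_CUBIC); c[300:,400:]=cv2.resize(s[200:320,130:290],(400,300),interpolation=cv2.INTER_CUBIC)
cv2.imwrite("pics/fin.png",c)
o=sensors.observe();print(o["clock"],o["position"],o["force"])
```

```text
37.5 [ 0.49130872 -0.12475365  0.35965497] [ 0.12580313 -0.53206199 -0.26607944]
```

View pics/fin.png

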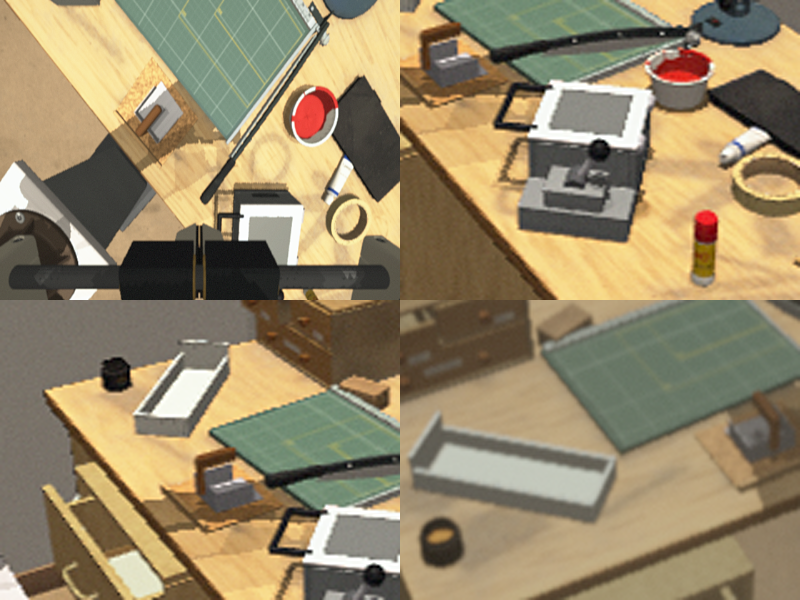

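The picture shows the cover shut, the lever leaning back (ball at (598,150)), the scoop standing on its mat, the tray empty, and the jar, cup and glue stick in place.

```bash
python3 -c "
from cell import arm; print(arm.sign_off())"
```

```text
the job is handed in; nothing more can be done
None
```

The job is handed in: all five beads are in the bowl, the scoop is standing flat on its mat, the cover is shut gently and the switch lever is fully on, with the jar, glue stick and cup left in place; on the way the scoop pressed on the tray with about 45 N (the judge's 40 N limit covers the arm and gripper body) and slipped in the grip, which I corrected.

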